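# Refill the empty pocket of the covered tin box

## Task

Lift the wooden cover off the box of glazing-point tins and stand it flat, right way up, on a bare part of the bench away from the box. One of the three pockets underneath is empty: take the loose tin that matches the two in the box and lower it upright into that empty pocket, letting go only once it is down on the pocket's floor, not dropping it in.

Things in the scene. Friction and masses are not known exactly. Their poses are not given: they have to be found in the camera images.
- cover_grip (a point): Lift-off brown wooden cover, open below, 94 (x) by 230 (y) by 98 mm tall, 0.28 to 0.42 kg, with a dark rail on top: 14 mm thick (x), 100 long (y), 42 tall. Point: middle of the rail, 126 mm above the cover's lower edge, 28 above its flat top. The edge rests loosely on the box's 8 mm board; lift straight up 100 mm to clear the tins. The bench to the left, around x 0.5, y 0.36, is bare.
- spare_center (a point): The loose tin: plain round bare-metal canister, 44 mm across, 80 tall, 0.1 to 0.2 kg, upright on the bench right of the box. Beside it, in changing places, a flat tin (72 across, 32 tall), a slim one (32 across, 105 tall) and a square can (52 wide, 80 tall) that do not belong. Point: its centre, 40 mm above its underside; z is its axis.
- empty_pocket (a point): The one empty pocket of the fixed box, any of three in a row (68 mm pitch), hidden under the cover at first: 62 mm square, 30 mm deep, walls 6 mm. The other two hold tins like the loose one, standing 50 mm above the walls. Point: centre of the pocket's floor, 8 mm above the bench; y along the row, x across it (nothing stands beside the pockets there), z up.

How it is judged:
By the outcome, as a careful person would: the job done as asked, in the order asked, and still so for the second after the job is handed in, with the robot touching nothing.
It also fails if it takes over 64 s, if anything falls off the work surface, if the arm or the gripper's body presses on something with over 40 N, if the wrist force passes 120 N, or if a joint passes its speed limit or range.

## Robot

A 7-joint arm with a two-finger parallel gripper is mounted at the origin on the work surface. World frame = base frame: x ahead of the robot, y to its left, z up, the work surface at z = 0. Lengths are in m, angles in rad, forces in N, time in s.
With the tool pointing down it reaches from about 0.4 to 0.85 m from the base axis. Payload 4.5 kg.
Tool frame: the origin (TCP) lies on the mounting face of the last link; the fingertips stand 173 mm ahead of it and the grasp point (between the pads) lies 155 mm ahead of it; z points along the fingers, y is the direction in which the jaws open and shut (so a half turn about z gives the same grasp; the last joint's range is limited). The gripper opens to 85 mm and grips with 20 to 120 N. Pads are 22 mm wide; open, the fingers measure 114 mm over their backs; the gripper's body (76 mm by 85 mm) begins 54 mm behind the grasp point. The pads swing forward as they close: fully open they stand 13 mm farther back than shut.
Start: joints at [1.251, 0.689, -0.195, 1.565, 0.157, 0.902, -0.215], TCP at [0.217, -0.586, 0.405] pointing down, gripper open.
Joint ranges: [-3.01, 3.01], [-0.46, 2.08], [-1.47, 1.51], [0.13, 2.56], [-1, 4.14], [0.04, 2.09], [-2.66, 2.66]. Speed limits (rad/s): [2.57, 2.57, 3.14, 3.14, 3.14, 3.14, 3.14].

## Interface

Orientations are given as a unit quaternion [w, x, y, z].
In Python, from station import manip, read_camera, order gives the robot as it stands. The module is installed in compiled form; this text tells all that it offers.
- The arm moves only by the tool carry_out, never from a script. Its argument "targets" is a list that holds one entry, the list of rows, each a list of 7 numbers: the shift along the world's x, y, z in mm, then the turn, a rotation vector about the world's x, y, z in degrees, then the finger opening in mm, from 0 to 85.4. In form: [[[x, y, z, wx, wy, wz, grip], ...]]. A call has 1 to 8 rows; each row is the pose to reach, as a shift and turn from the pose commanded when the call began; what a row does not reach only later rows make up. A row lasts 1/12 s, in which the tool goes at most 41.7 mm and 7.16 degrees, less where a joint would pass 70% of its speed; a pose out of reach is approached as far as the arm can. A call with a gripper value outside its range is refused whole. The fingers move at their own pace and stop on an object; the grip force is fixed at half the most. Time passes only in rows, so rows that repeat a pose let the fingers close. It gives the time, the measured TCP pose, the force and the opening at its end, in the units of the state.
- manip.observe(): the state, without advancing time (a new reading comes with each control period).
- read_camera(name): name is "scene" or "top" or "wrist"; returns a dict with "image" (384x512x3 uint8, blue, green, red), "camera_matrix" (3x3 intrinsics, pixels), "eye" and "attitude" of the camera in the world. Camera axes: x right, y down, z forward; pixel columns grow to the right and rows downward; lengths in m; the calibration is good to about 2 mm. A picture is of the moment at which its call begins. There is no depth.
- order.job_done(): hands the job in, once; it reports no verdict.
The state is a dict: "time": time; "q": joint angles; "qd": joint speeds; "effort": joint torques, N m; "tool_pos": TCP position; "eef_rot": TCP orientation; "ft_force": force on the tool from outside, world axes, zero at the start; "ft_torque": the same for the moment, N m; "finger_gap": finger opening in m.
Only numpy, scipy, OpenCV 4.12 (cv2) and the standard library are available. Lean on these libraries where they do the work, as an engineer would, in place of code of your own. Each camera call takes 0.05 s, during which the arm holds its last target.

## Working session

There is one attempt and no reset: what is moved stays moved. The work goes in short steps, Python scripts to look and compute and a tool call to move; the robot and the scene stay as the last step left them, time stands still between calls to the robot, and variables do not carry over. Pictures are saved under pics/ and viewed, and the job is handed in when it is done.

Besides the shell and the picture viewer there is one more tool, called after "Request:" as name(argument=value, ...), one argument or row to a line, values as JSON. carry_out: Moves the arm, as the interface text tells. Its arguments: {"type":"object","properties":{"targets":{"type":"array","items":{"type":"array","items":{"type":"array","items":{"type":"number"}}}}},"required":["targets"]}

```bash
mkdir -p pics
cat > h.py <<'E'
import numpy as np, cv2
from station import manip, read_camera, order
from scipy.spatial.transform import Rotation as R
def rot(a):
    a=np.array(a,float)
    return a if a.shape==(3,3) else R.from_quat(np.r_[a[1:],a[0]]).as_matrix()
def ray(c,u,v,z):
    d=rot(c['attitude'])@np.linalg.inv(c['camera_matrix'])@np.array([u,v,1.])
    e=np.array(c['eye']); return e+d*(z-e[2])/d[2]
def proj(c,p):
    q=np.array(c['camera_matrix'])@(rot(c['attitude']).T@(np.array(p)-c['eye'])); return q[:2]/q[2]
def snap(n,name):
    c=read_camera(n); cv2.imwrite(f'pics/{name}.png',c['image']); return c
E
python3 - <<'E'
from h import *
s=manip.observe()
for k in s: print(k,np.round(s[k],3))
for n in ['scene','top','wrist']:
    c=snap(n,n+'0'); print(n,np.round(c['eye'],3),np.round(rot(c['attitude']),2).tolist(),c['camera_matrix'][0][0])
E
```

```text
time 0.0
q [ 1.251  0.69  -0.195  1.566  0.157  0.902 -0.215]
qd [ 0.003  0.002  0.001 -0.    -0.    -0.001 -0.   ]
effort [-1.0000e-03 -5.3960e+01 -1.2660e+00 -1.5854e+01  9.0000e-03  1.0000e-02
  0.0000e+00]
tool_pos [ 0.216 -0.586  0.404]
eef_rot [-0.001  0.984  0.176 -0.   ]
ft_force [-0.184 -0.347 -0.338]
ft_torque [ 0.014 -0.061 -0.055]
finger_gap 0.086
scene [0.784 0.17  0.662] [[-0.77, 0.53, -0.36], [0.64, 0.63, -0.45], [-0.01, -0.58, -0.82]] 347.31499172226347
top [ 0.476 -0.129  0.882] [[0.02, -1.0, 0.09], [-1.0, -0.02, -0.01], [0.02, -0.09, -1.0]] 438.2550375084163
wrist [ 0.289 -0.559  0.373] [[0.35, -0.9, -0.28], [-0.94, -0.33, -0.1], [-0.0, 0.3, -0.95]] 327.98726937084257
```

View pics/top0.png

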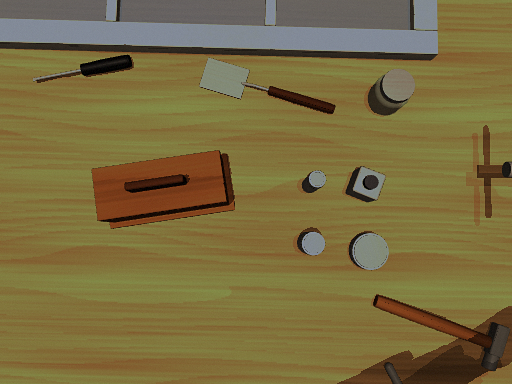

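View pics/scene0.png

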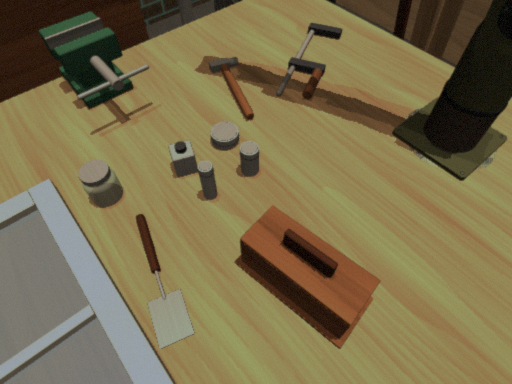

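View pics/wrist0.png

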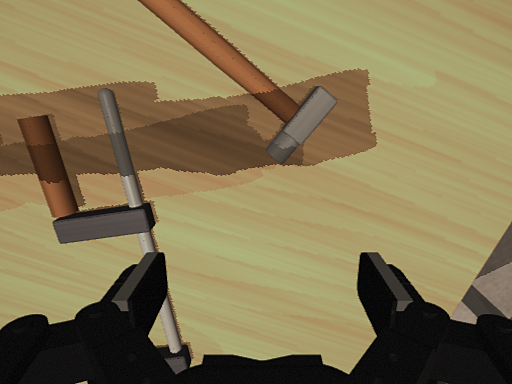

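The top view shows the cover centred near (165,187) with its rail at about (157,184). The round tin at (312,243) is the spare; the slim tin (316,180), square can (368,183) and flat tin (370,251) are the ones that don't belong. The scene view agrees, with the spare at (249,158).

Run:
```python
from h import *
c=read_camera('top'); im=c['image']; d=read_camera('scene')
a=cv2.resize(im[140:240,80:250],None,fx=4.5,fy=4.5,interpolation=cv2.INTER_CUBIC);cv2.imwrite('pics/cropcover.png',a)
b=cv2.resize(im[160:275,290:400],None,fx=5,fy=5,interpolation=cv2.INTER_CUBIC);cv2.imwrite('pics/croptin.png',b)
e=cv2.resize(d['image'][200:345,230:390],None,fx=4,fy=4,interpolation=cv2.INTER_CUBIC);cv2.imwrite('pics/cropscene.png',e)
hsv=cv2.cvtColor(im,cv2.COLOR_BGR2HSV)
for p in [(150,165),(200,175),(157,184),(312,243),(320,255),(165,222),(60,250)]: print(p,hsv[p[1],p[0]])
```

```text
(150, 165) [ 12 191 131]
(200, 175) [ 11 200 129]
(157, 184) [ 10 207  59]
(312, 243) [103  25 143]
(320, 255) [ 18 161 130]
(165, 222) [ 25 141 130]
(60, 250) [ 22 147 128]
```

View pics/cropcover.png

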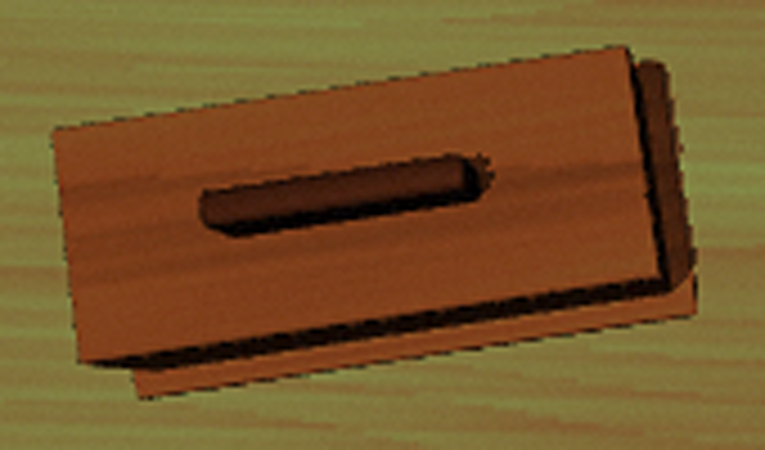

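View pics/croptin.png

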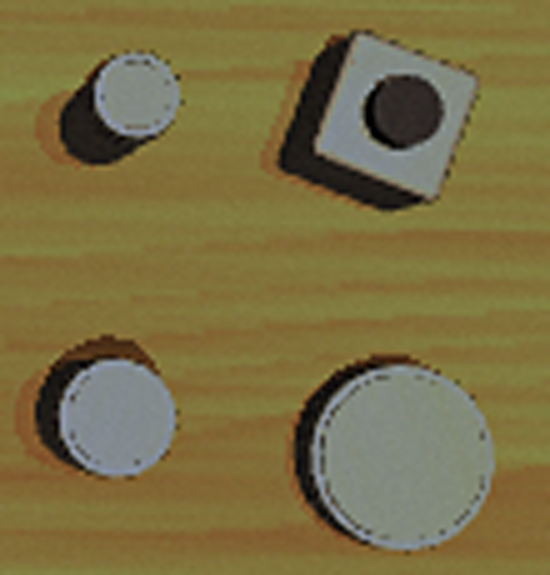

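View pics/cropscene.png

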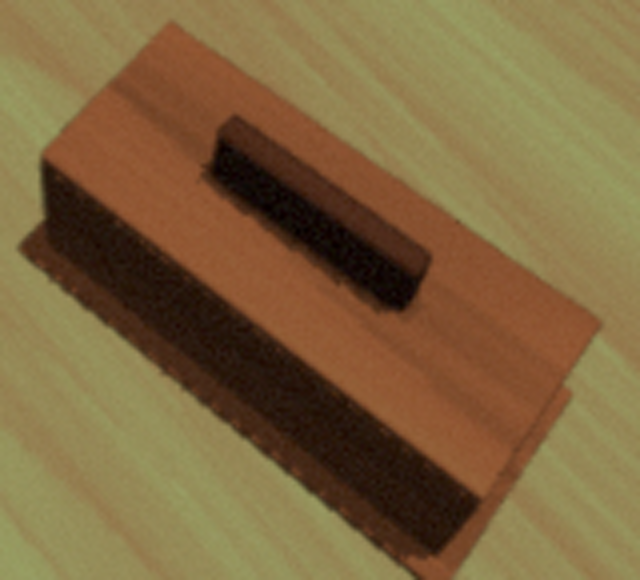

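Run:
```python
from h import *
c=read_camera('top'); d=read_camera('scene'); im=c['image']
def pts(c,l,o,f,z): return np.array([ray(c,o[0]+(u+.5)/f-.5,o[1]+(v+.5)/f-.5,z)[:2] for u,v in l])
def rep(n,P):
    e=P[1]-P[0]; g=P[2]-P[3]
    print(n,'mid',P.mean(0).round(4),'len',np.linalg.norm(e).round(4),np.linalg.norm(g).round(4),'w',np.linalg.norm(P[1]-P[2]).round(4),'yaw long-axis vs y',[np.degrees(np.arctan2(-x[0],x[1])).round(2) for x in(-e,-g)])
rep('top face',pts(c,[(53,129),(627,46),(661,276),(79,362)],(80,140),4.5,.106))
rep('scene face',pts(d,[(602,325),(172,22),(43,158),(480,498)],(230,200),4,.106))
rep('scene rail',pts(d,[(430,256),(235,117),(220,132),(412,273)],(230,200),4,.148))
# tin tops
hsv=cv2.cvtColor(im,cv2.COLOR_BGR2HSV)
m=((hsv[...,1]<60)&(hsv[...,2]>110)).astype(np.uint8)
for k in cv2.findContours(m,0,2)[0]:
    A=cv2.contourArea(k)
    if 100<A<2000:
        (x,y),r=cv2.minEnclosingCircle(k); M=cv2.moments(k);x,y=M['m10']/A,M['m01']/A
        print('tin',x.__round__(1),y.__round__(1),round(r,1),{z:ray(c,x,y,z)[:2].round(4).tolist() for z in(.032,.08,.105)}, 'diam80',2*r*.8/438)
s=manip.observe(); print(s['tool_pos'], rot(s['eef_rot']).round(4).tolist())
```

```text
top face mid [0.5579 0.0339] len 0.2285 0.2294 w 0.0928 yaw long-axis vs y [np.float64(9.76), np.float64(9.75)]
scene face mid [0.5614 0.0347] len 0.2274 0.2245 w 0.093 yaw long-axis vs y [np.float64(9.58), np.float64(9.99)]
scene rail mid [0.5614 0.0339] len 0.0957 0.0947 w 0.0097 yaw long-axis vs y [np.float64(9.97), np.float64(9.46)]
tin 370.2 251.1 18.4 {0.032: [0.4461, -0.3628], 0.08: [0.4478, -0.3496], 0.105: [0.4487, -0.3427]} diam80 0.06704176811322775
tin 313.0 243.1 11.6 {0.032: [0.459, -0.2519], 0.08: [0.46, -0.245], 0.105: [0.4605, -0.2414]} diam80 0.042374528162011274
tin 316.9 178.6 8.5 {0.032: [0.5848, -0.2583], 0.08: [0.5787, -0.251], 0.105: [0.5755, -0.2472]} diam80 0.031050594103390772
tin 368.9 182.5 17.4 {0.032: [0.5795, -0.3606], 0.08: [0.5737, -0.3475], 0.105: [0.5706, -0.3407]} diam80 0.0637182227008419
tin 397.8 84.7 16.2 {0.032: [0.778, -0.4189], 0.08: [0.761, -0.4026], 0.105: [0.7521, -0.394]} diam80 0.05927541375704552
tin 223.9 77.7 34.3 {0.032: [0.7829, -0.0708], 0.08: [0.7656, -0.0741], 0.105: [0.7565, -0.0758]} diam80 0.12512969273954766
tin 425.1 14.4 18.2 {0.032: [0.9267, -0.4761], 0.08: [0.9012, -0.4565], 0.105: [0.888, -0.4463]} diam80 0.0664853866786173
tin 270.3 12.0 12.8 {0.032: [0.9223, -0.1608], 0.08: [0.8971, -0.159], 0.105: [0.8839, -0.1581]} diam80 0.04681682499576377
tin 110.9 9.7 10.8 {0.032: [0.9175, 0.1605], 0.08: [0.8925, 0.1441], 0.105: [0.8795, 0.1356]} diam80 0.039393183738673655
[ 0.21653429 -0.58622735  0.40452486] [[0.9381, 0.3465, -0.0002], [0.3465, -0.9381, 0.0003], [-0.0, -0.0003, -1.0]]
```

Request:
carry_out(
  targets=[
    [[170, 310, 0, 0, 0, 40, 85], [170, 310, 0, 0, 0, 40, 85], [170, 310, 0, 0, 0, 40, 85], [170, 310, 0, 0, 0, 40, 85], [170, 310, 0, 0, 0, 40, 85], [170, 310, 0, 0, 0, 40, 85], [170, 310, 0, 0, 0, 40, 85], [170, 310, 0, 0, 0, 40, 85]],
  ],
)

```text
time: 1.02
tool_pos: [0.3773, -0.2924, 0.4049]
eef_rot: [0.0, 0.865, 0.502, 0.0]
ft_force: [0.3, -0.6, 0.3]
finger_gap: 0.0854
```

Request:
carry_out(
  targets=[
    [[173, 310, 0, 0, 0, 39.5, 85], [173, 310, 0, 0, 0, 39.5, 85], [173, 310, 0, 0, 0, 39.5, 85], [173, 310, 0, 0, 0, 39.5, 85], [173, 310, 0, 0, 0, 39.5, 85], [173, 310, 0, 0, 0, 39.5, 85], [173, 310, 0, 0, 0, 39.5, 85], [173, 310, 0, 0, 0, 39.5, 85]],
  ],
)

```text
time: 1.68
tool_pos: [0.54, -0.0012, 0.4048]
eef_rot: [0.0, 0.644, 0.765, 0.0]
ft_force: [0.5, -0.2, -0.8]
finger_gap: 0.0846
```

Request:
carry_out(
  targets=[
    [[0, 0, 0, 0, 0, 0, 85], [0, 0, 0, 0, 0, 0, 85], [0, 0, 0, 0, 0, 0, 85]],
  ],
)

```text
time: 1.93
tool_pos: [0.5391, -0.0032, 0.4045]
eef_rot: [0.0, 0.644, 0.765, -0.001]
ft_force: [-0.1, -0.8, -0.2]
finger_gap: 0.0852
```

Run:
```python
from h import *
s=manip.observe(); print(s['tool_pos'],R.from_matrix(rot(s['eef_rot'])).as_matrix().round(4).tolist(),s['q'])
c=snap('wrist','wrist1'); print(c['eye'])
for n,z in(('face',.106),('rail',.148)):
    a=np.radians(9.8); ex=np.array([np.cos(a),np.sin(a)]); ey=np.array([-ex[1],ex[0]])
    hx,hy=(.047,.115) if n=='face' else (.007,.05)
    for sx,sy in((-1,-1),(-1,1),(1,1),(1,-1)):
        p=np.r_[np.array([.5595,.034])+sx*hx*ex+sy*hy*ey,z]; print(n,proj(c,p).round(1))
```

```text
[ 0.53905648 -0.0032467   0.404465  ] [[-0.17, 0.9854, -0.0008], [0.9854, 0.17, -0.001], [-0.0008, -0.001, -1.0]] [ 0.24722498  0.61623097 -0.53689912  1.81489184  0.41516566  0.82541102
 -0.32495899]
[0.5268395  0.07207668 0.37336949]
face [239.4 270.5]
face [232.6 -15. ]
face [364.6 -15.2]
face [341.4 270.5]
rail [287.8 222.5]
rail [291.3  79.6]
rail [312.9  79.6]
rail [306.7 222.5]
```

View pics/wrist1.png

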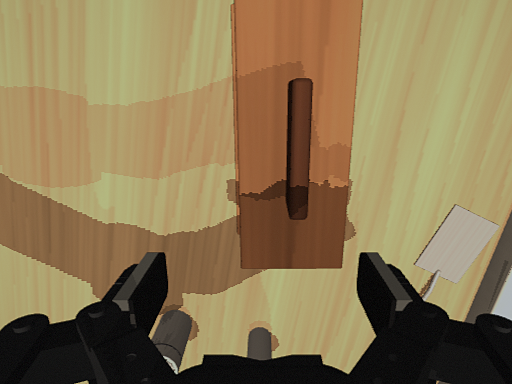

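The wrist view shows the rail at columns 288–307, rows 79–219. That is where I predicted it, to within about 2 mm. Next I move over it and go down.

Request:
carry_out(
  targets=[
    [[20.5, 37, 0, 0, 0, 0, 85], [20.5, 37, 0, 0, 0, 0, 85], [20.5, 37, -40, 0, 0, 0, 85], [20.5, 37, -80, 0, 0, 0, 85], [20.5, 37, -100, 0, 0, 0, 85], [20.5, 37, -113, 0, 0, 0, 85], [20.5, 37, -113, 0, 0, 0, 85], [20.5, 37, -113, 0, 0, 0, 85]],
  ],
)

```text
time: 2.65
tool_pos: [0.5595, 0.0325, 0.2915]
eef_rot: [-0.0, 0.645, 0.764, -0.001]
ft_force: [0.8, 0.4, 0.3]
finger_gap: 0.0848
```

Run:
```python
from h import *
s=manip.observe(); print(s['tool_pos'],rot(s['eef_rot']).round(4).tolist())
c=snap('wrist','wrist2');snap('scene','scene2')
```

```text
[0.55950203 0.0324675  0.29147346] [[-0.1675, 0.9859, -0.0014], [0.9859, 0.1675, -0.001], [-0.0007, -0.0015, -1.0]]
```

View pics/wrist2.png

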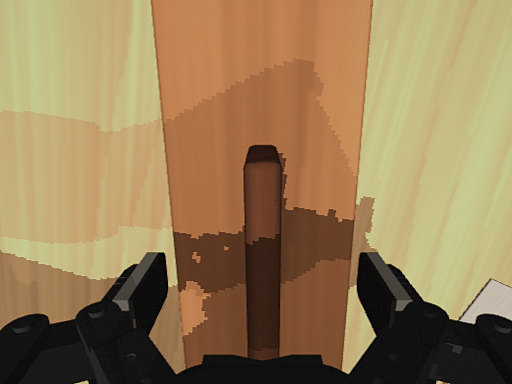

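View pics/scene2.png

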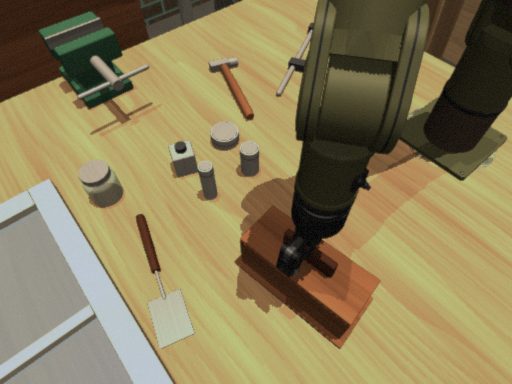

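The rail (columns 246–281) is centred between the fingers (166–358), so I close on it.

Request:
carry_out(
  targets=[
    [[0, 0, 0, 0, 0, 0, 8], [0, 0, 0, 0, 0, 0, 8], [0, 0, 0, 0, 0, 0, 8], [0, 0, 0, 0, 0, 0, 8], [0, 0, 0, 0, 0, 0, 8], [0, 0, 0, 0, 0, 0, 8], [0, 0, 0, 0, 0, 0, 8], [0, 0, 0, 0, 0, 0, 8]],
  ],
)

```text
time: 3.42
tool_pos: [0.5595, 0.034, 0.2919]
eef_rot: [-0.0, 0.644, 0.765, -0.0]
ft_force: [-1.2, -1.0, 3.8]
finger_gap: 0.0132
```

Request:
carry_out(
  targets=[
    [[0, 0, 0, 0, 0, 0, 8], [0, 0, 0, 0, 0, 0, 8], [0, 0, 0, 0, 0, 0, 8], [0, 0, 0, 0, 0, 0, 8]],
  ],
)

```text
time: 3.75
tool_pos: [0.5596, 0.0341, 0.2919]
eef_rot: [-0.0, 0.644, 0.765, -0.0]
ft_force: [-2.6, -0.3, 5.5]
finger_gap: 0.0129
```

Request:
carry_out(
  targets=[
    [[0, 0, 5, 0, 0, 0, 8], [0, 0, 15, 0, 0, 0, 8], [0, 0, 30, 0, 0, 0, 8], [0, 0, 50, 0, 0, 0, 8], [0, 0, 75, 0, 0, 0, 8], [0, 0, 100, 0, 0, 0, 8], [0, 0, 120, 0, 0, 0, 8], [0, 0, 130, 0, 0, 0, 8]],
  ],
)

```text
time: 4.42
tool_pos: [0.5603, 0.0343, 0.4246]
eef_rot: [0.001, 0.644, 0.765, 0.002]
ft_force: [0.3, 0.4, -4.1]
finger_gap: 0.0132
```

Run:
```python
from h import *
s=manip.observe(); print(s['tool_pos'],s['ft_force'],s['finger_gap'])
c=snap('scene','scene3')
```

```text
[0.56025333 0.03431895 0.42461833] [ 0.31902692  0.44068127 -4.12262426] 0.01323139446213682
```

View pics/scene3.png

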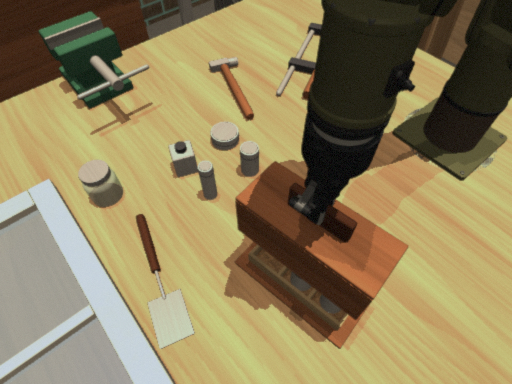

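The cover is clear of the box and hanging level. I carry it left.

Request:
carry_out(
  targets=[
    [[-5, 15, 5, 0, 0, 0, 8], [-10, 40, 5, 0, 0, 0, 8], [-18, 70, 5, 0, 0, 0, 8], [-25, 105, 5, 0, 0, 0, 8], [-32, 140, 5, 0, 0, 0, 8], [-40, 170, 5, 0, 0, 0, 8], [-45, 195, 5, 0, 0, 0, 8], [-50, 210, 5, 0, 0, 0, 8]],
  ],
)

```text
time: 5.13
tool_pos: [0.5078, 0.2482, 0.4256]
eef_rot: [-0.002, 0.642, 0.766, 0.0]
ft_force: [0.2, 1.1, -3.0]
finger_gap: 0.0131
```

Request:
carry_out(
  targets=[
    [[-2, 20, 0, 0, 0, 0, 8], [-5, 50, 0, 0, 0, 0, 8], [-7, 80, 0, 0, 0, 0, 8], [-9, 105, 0, 0, 0, 0, 8], [-10, 116, 0, 0, 0, 0, 8], [-10, 116, 0, 0, 0, 0, 8], [-10, 116, 0, 0, 0, 0, 8], [-10, 116, 0, 0, 0, 0, 8]],
  ],
)

```text
time: 5.8
tool_pos: [0.5001, 0.3584, 0.4256]
eef_rot: [0.001, 0.645, 0.764, -0.002]
ft_force: [0.3, -0.7, -5.1]
finger_gap: 0.0129
```

Run:
```python
from h import *
s=manip.observe(); print(s['tool_pos'],s['ft_force'],s['finger_gap'],rot(s['eef_rot']).round(4).tolist())
c=snap('scene','scene4');snap('top','top4')
```

```text
[0.50006831 0.35839771 0.42557166] [ 0.29042832 -0.73929247 -5.06489015] 0.012857875599215075 [[-0.1683, 0.9857, -0.0011], [0.9857, 0.1683, -0.0035], [-0.0033, -0.0016, -1.0]]
```

View pics/scene4.png

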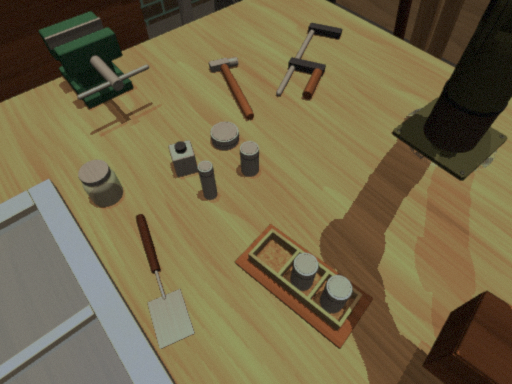

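View pics/top4.png

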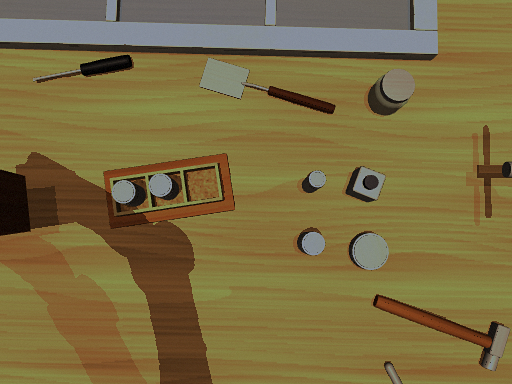

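The empty pocket is the right-hand one (lowest y), at about (203,185) in the top view. I lower the cover.

Request:
carry_out(
  targets=[
    [[0, 0, -20, 0, 0, 0, 8], [0, 0, -50, 0, 0, 0, 8], [0, 0, -80, 0, 0, 0, 8], [0, 0, -105, 0, 0, 0, 8], [0, 0, -120, 0, 0, 0, 8], [0, 0, -130, 0, 0, 0, 8], [0, 0, -135, 0, 0, 0, 8], [0, 0, -137, 0, 0, 0, 8]],
  ],
)

```text
time: 6.57
tool_pos: [0.5001, 0.3596, 0.2895]
eef_rot: [0.0, 0.645, 0.764, -0.0]
ft_force: [-0.6, -0.1, -4.3]
finger_gap: 0.0133
```

Request:
carry_out(
  targets=[
    [[0, 0, -1, 0, 0, 0, 8], [0, 0, -2, 0, 0, 0, 8], [0, 0, -3, 0, 0, 0, 8], [0, 0, -4, 0, 0, 0, 8], [0, 0, -5, 0, 0, 0, 8], [0, 0, -5, 0, 0, 0, 8]],
  ],
)

```text
time: 7.07
tool_pos: [0.4998, 0.3601, 0.2848]
eef_rot: [0.0, 0.644, 0.765, 0.0]
ft_force: [-0.0, 0.1, -4.2]
finger_gap: 0.0132
```

Request:
carry_out(
  targets=[
    [[0, 0, -0.5, 0, 0, 0, 8], [0, 0, -1, 0, 0, 0, 8], [0, 0, -1, 0, 0, 0, 8], [0, 0, -1, 0, 0, 0, 8]],
  ],
)

```text
time: 7.4
tool_pos: [0.4998, 0.3601, 0.284]
eef_rot: [0.0, 0.644, 0.765, 0.0]
ft_force: [-0.3, -1.4, -1.3]
finger_gap: 0.0128
```

Contact is starting to show in the force. I go down a bit more.

Request:
carry_out(
  targets=[
    [[0, 0, -0.5, 0, 0, 0, 8], [0, 0, -0.8, 0, 0, 0, 8], [0, 0, -0.8, 0, 0, 0, 8], [0, 0, -0.8, 0, 0, 0, 8]],
  ],
)

```text
time: 7.73
tool_pos: [0.4997, 0.3601, 0.2839]
eef_rot: [0.0, 0.644, 0.765, 0.0]
ft_force: [-2.3, -1.8, 5.7]
finger_gap: 0.013
```

Request:
carry_out(
  targets=[
    [[0, 0, 0, 0, 0, 0, 25], [0, 0, 0, 0, 0, 0, 40], [0, 0, 0, 0, 0, 0, 60], [0, 0, 0, 0, 0, 0, 80], [0, 0, 0, 0, 0, 0, 80], [0, 0, 0, 0, 0, 0, 80], [0, 0, 0, 0, 0, 0, 80], [0, 0, 0, 0, 0, 0, 80]],
  ],
)

```text
time: 8.4
tool_pos: [0.4998, 0.3601, 0.2829]
eef_rot: [-0.0, 0.644, 0.765, 0.0]
ft_force: [0.0, 0.8, 0.1]
finger_gap: 0.0798
```

Request:
carry_out(
  targets=[
    [[0, 0, 10, 0, 0, 0, 80], [0, 0, 30, 0, 0, 0, 80], [0, 0, 60, 0, 0, 0, 80], [0, 0, 90, 0, 0, 0, 80], [0, 0, 110, 0, 0, 0, 80], [0, 0, 120, 0, 0, 0, 80], [0, 0, 120, 0, 0, 0, 80], [0, 0, 120, 0, 0, 0, 80]],
  ],
)

```text
time: 9.07
tool_pos: [0.4996, 0.3598, 0.4028]
eef_rot: [0.0, 0.644, 0.765, -0.0]
ft_force: [-1.0, 0.1, -0.5]
finger_gap: 0.0802
```

Run:
```python
from h import *
s=manip.observe(); print(s['tool_pos'],s['ft_force'],s['finger_gap'],s['q'])
c=snap('wrist','wrist5');snap('top','top5');d=snap('scene','scene5')
t=read_camera('top')
cv2.imwrite('pics/ct5.png',cv2.resize(t['image'][145:235,95:245],None,fx=5,fy=5,interpolation=cv2.INTER_CUBIC))
cv2.imwrite('pics/cs5.png',cv2.resize(d['image'][215:350,225:380],None,fx=4.4,fy=4.4,interpolation=cv2.INTER_CUBIC))
```

```text
[0.49963605 0.35981911 0.40280067] [-1.00600085  0.11487206 -0.48895794] 0.08017673984030022 [-0.42280167  0.71245984 -0.50186994  1.58742926  0.39880325  0.94535709
 -0.88770956]
```

View pics/wrist5.png

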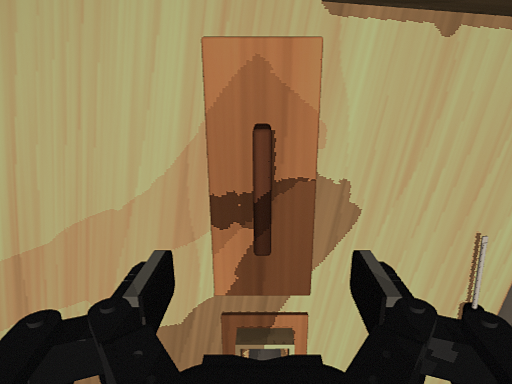

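View pics/ct5.png

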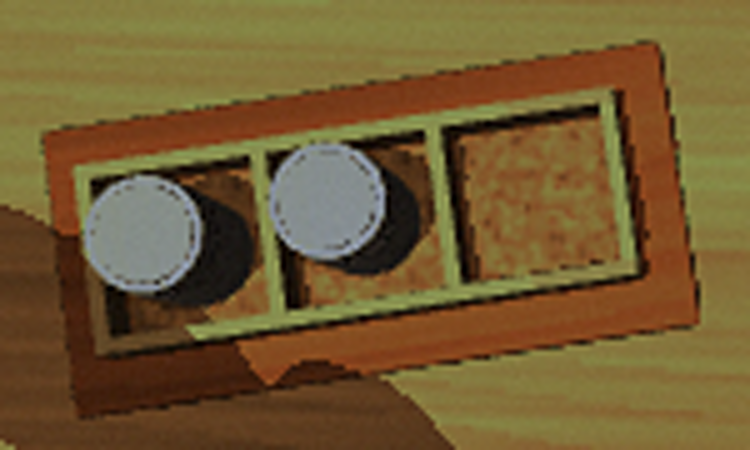

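View pics/cs5.png

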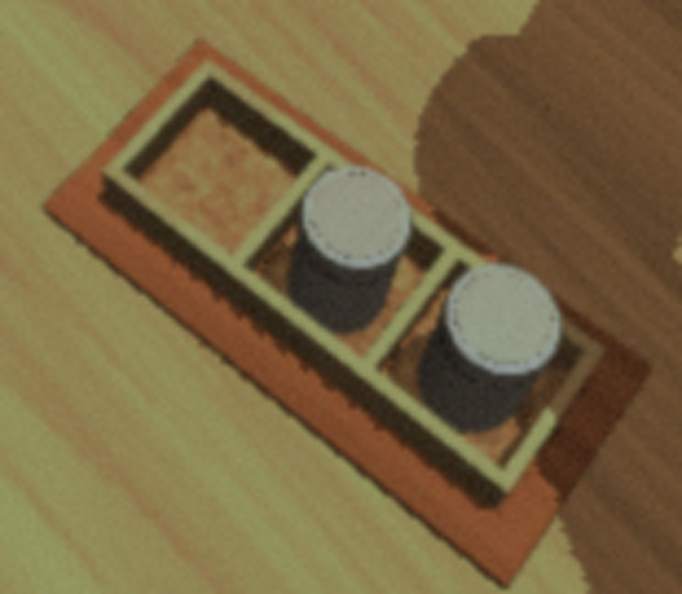

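The cover stands on the bench, and its rail is upright at about (262,190) in the wrist view. Next I measure the box rim and pocket, and cross-check the spare.

Run:
```python
from h import *
c=read_camera('top'); d=read_camera('scene')
def pts(c,l,o,f,z): return np.array([ray(c,o[0]+(u+.5)/f-.5,o[1]+(v+.5)/f-.5,z)[:2] for u,v in l])
a=np.radians(9.8); ey=np.array([-np.sin(a),np.cos(a)])
for n,P in(('top',pts(c,[(75,168),(613,90),(640,272),(98,352)],(95,145),5,.038)),('scene',pts(d,[(603,345),(208,60),(107,180),(503,492)],(225,215),4.4,.038))):
    e=P[0]-P[1];g=P[3]-P[2]
    print(n,P.mean(0).round(4),np.linalg.norm(e).round(4),np.linalg.norm(g).round(4),np.linalg.norm(P[1]-P[2]).round(4),[np.degrees(np.arctan2(-x[0],x[1])).round(2) for x in(e,g)],'pocket',(P.mean(0)-.068*ey).round(4))
print('top pocket floor', pts(c,[(455,130),(600,110),(620,265),(470,283)],(95,145),5,.008).mean(0))
im=d['image'];hsv=cv2.cvtColor(im,cv2.COLOR_BGR2HSV)
m=((hsv[...,1]<70)&(hsv[...,2]>100)).astype(np.uint8)
for k in cv2.findContours(m,0,2)[0]:
    A=cv2.contourArea(k)
    if 60<A<2000:
        x,y,w,h=cv2.boundingRect(k)
        M=cv2.moments(k);x0,y0=M['m10']/A,M['m01']/A
        print(x,y,w,h,A,ray(d,x0,y0,.08)[:2].round(4),ray(d,x0,y0,.088)[:2].round(4))
cv2.imwrite('pics/cs6.png',cv2.resize(im[130:190,215:275],None,fx=8,fy=8,interpolation=cv2.INTER_CUBIC))
```

```text
top [0.5576 0.0338] 0.2093 0.2094 0.0718 [np.float64(9.74), np.float64(9.75)] pocket [ 0.5692 -0.0332]
scene [0.5611 0.0341] 0.2072 0.2038 0.0755 [np.float64(10.25), np.float64(10.14)] pocket [ 0.5727 -0.0329]
top pocket floor [ 0.57155326 -0.03137019]
327 275 26 25 474.5 [0.5459 0.1   ] [0.5491 0.1009]
148 271 47 78 1718.5 [ 0.7956 -0.0416] [ 0.7954 -0.0387]
294 253 25 23 414.5 [0.5602 0.0334] [0.5633 0.0352]
84 170 32 23 109.0 [ 0.7614 -0.366 ] [ 0.7617 -0.3586]
197 160 16 12 121.0 [ 0.5693 -0.2665] [ 0.5723 -0.2605]
78 160 30 23 484.0 [ 0.7613 -0.4102] [ 0.7616 -0.4022]
240 141 19 14 193.5 [ 0.4632 -0.2455] [ 0.4676 -0.2398]
169 140 25 21 208.5 [ 0.5858 -0.3346] [ 0.5885 -0.3276]
210 122 29 20 416.0 [ 0.4753 -0.3221] [ 0.4795 -0.3153]
277 66 17 28 98.5 [ 0.2395 -0.37  ] [ 0.247  -0.3626]
209 57 29 9 102.0 [ 0.3167 -0.5424] [ 0.3231 -0.5326]
78 56 71 42 368.0 [ 0.5877 -0.7029] [ 0.5904 -0.6909]
296 30 18 29 92.0 [ 0.0872 -0.453 ] [ 0.0968 -0.4445]
```

View pics/cs6.png

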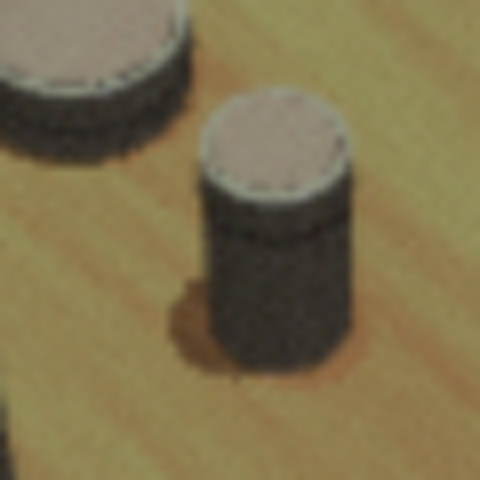

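Request:
carry_out(
  targets=[
    [[-3, -40, 0, 0, 0, 0, 85], [-5, -80, 0, 0, 0, 0, 85], [-8, -120, 0, 0, 0, 0, 85], [-10, -160, 0, 0, 0, 0, 85], [-13, -200, 0, 0, 0, 0, 85], [-15, -240, 0, 0, 0, 0, 85], [-17, -270, 0, 0, 0, 0, 85], [-19, -300, 0, 0, 0, 0, 85]],
  ],
)

```text
time: 10.03
tool_pos: [0.4803, 0.0578, 0.4025]
eef_rot: [-0.0, 0.645, 0.764, -0.0]
ft_force: [0.8, 0.9, 0.0]
finger_gap: 0.0848
```

Request:
carry_out(
  targets=[
    [[-3, -40, 0, 0, 0, 0, 85], [-5, -80, 0, 0, 0, 0, 85], [-8, -120, 0, 0, 0, 0, 85], [-10, -160, 0, 0, 0, 0, 85], [-13, -200, 0, 0, 0, 0, 85], [-15, -240, 0, 0, 0, 0, 85], [-17, -270, 0, 0, 0, 0, 85], [-17, -270, 0, 0, 0, 0, 85]],
  ],
)

```text
time: 10.7
tool_pos: [0.4621, -0.2177, 0.4017]
eef_rot: [0.0, 0.649, 0.761, -0.002]
ft_force: [-0.2, -0.7, -0.5]
finger_gap: 0.0854
```

Request:
carry_out(
  targets=[
    [[0, 0, 0, 0, 0, 0, 85], [0, 0, 0, 0, 0, 0, 85]],
  ],
)

```text
time: 10.87
tool_pos: [0.4638, -0.2092, 0.4026]
eef_rot: [-0.0, 0.644, 0.765, 0.0]
ft_force: [0.1, 0.4, -0.3]
finger_gap: 0.085
```

Run:
```python
from h import *
s=manip.observe(); print(s['tool_pos'],rot(s['eef_rot']).round(4).tolist())
c=snap('wrist','wrist7'); print(c['eye'])
print(proj(c,(.4615,-.245,.08)))
```

```text
[ 0.46383301 -0.20923087  0.40264585] [[-0.1704, 0.9854, -0.0001], [0.9854, 0.1704, 0.0013], [0.0013, 0.0001, -1.0]]
[ 0.45161135 -0.13385271  0.37171808]
[252.48036343 214.1407794 ]
```

View pics/wrist7.png

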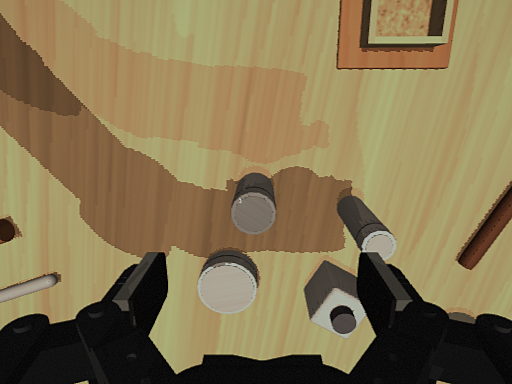

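The wrist view shows the spare's top at about (253,213), against a prediction of (252.5,214). Next I centre on it and go down.

Request:
carry_out(
  targets=[
    [[-2, -20, 0, 0, 0, 0, 85], [-2.3, -36, 0, 0, 0, 0, 85], [-2.3, -36, -30, 0, 0, 0, 85], [-2.3, -36, -65, 0, 0, 0, 85], [-2.3, -36, -95, 0, 0, 0, 85], [-2.3, -36, -110, 0, 0, 0, 85], [-2.3, -36, -110, 0, 0, 0, 85], [-2.3, -36, -110, 0, 0, 0, 85]],
  ],
)

```text
time: 11.58
tool_pos: [0.462, -0.2443, 0.2928]
eef_rot: [-0.001, 0.643, 0.766, 0.0]
ft_force: [-0.1, 0.9, 0.4]
finger_gap: 0.0854
```

Run:
```python
from h import *
s=manip.observe(); print(s['tool_pos'],rot(s['eef_rot']).round(4).tolist())
c=snap('wrist','wrist8'); print(proj(c,(.4615,-.245,.08)))
```

```text
[ 0.46200798 -0.2443255   0.29275228] [[-0.1727, 0.985, -0.0009], [0.985, 0.1727, 0.0013], [0.0014, -0.0006, -1.0]]
[260.0372553  226.11778531]
```

View pics/wrist8.png

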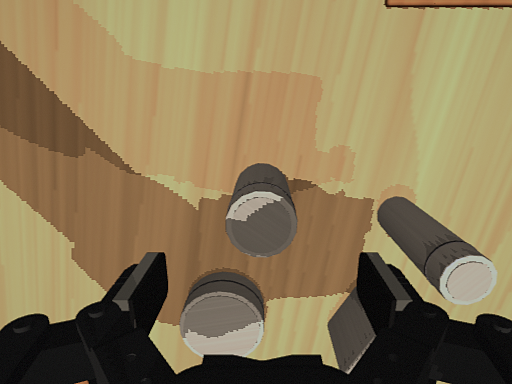

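The tin is centred at about (261,224), between fingers at 166 and 358. I descend and close.

Request:
carry_out(
  targets=[
    [[0, -0.5, -20, 0, 0, 0, 85], [0, -0.5, -45, 0, 0, 0, 85], [0, -0.5, -65, 0, 0, 0, 85], [0, -0.5, -76, 0, 0, 0, 85], [0, -0.5, -81, 0, 0, 0, 85], [0, -0.5, -81, 0, 0, 0, 85], [0, -0.5, -81, 0, 0, 0, 85]],
  ],
)

```text
time: 12.22
tool_pos: [0.4622, -0.2464, 0.2131]
eef_rot: [0.001, 0.644, 0.765, 0.001]
ft_force: [-0.1, -0.1, -0.5]
finger_gap: 0.0851
```

Request:
carry_out(
  targets=[
    [[0, 0, 0, 0, 0, 0, 36], [0, 0, 0, 0, 0, 0, 36], [0, 0, 0, 0, 0, 0, 36], [0, 0, 0, 0, 0, 0, 36], [0, 0, 0, 0, 0, 0, 36], [0, 0, 0, 0, 0, 0, 36], [0, 0, 0, 0, 0, 0, 36], [0, 0, 0, 0, 0, 0, 36]],
  ],
)

```text
time: 12.88
tool_pos: [0.4617, -0.2466, 0.2128]
eef_rot: [0.001, 0.644, 0.765, 0.0]
ft_force: [-0.9, -0.4, 6.5]
finger_gap: 0.043
```

Request:
carry_out(
  targets=[
    [[0, 0, 5, 0, 0, 0, 36], [0, 0, 20, 0, 0, 0, 36], [0, 0, 45, 0, 0, 0, 36], [0, 0, 75, 0, 0, 0, 36], [0, 0, 105, 0, 0, 0, 36], [0, 0, 120, 0, 0, 0, 36], [0, 0, 120, 0, 0, 0, 36], [0, 0, 120, 0, 0, 0, 36]],
  ],
)

```text
time: 13.55
tool_pos: [0.4613, -0.2467, 0.3326]
eef_rot: [0.001, 0.645, 0.765, 0.0]
ft_force: [-0.1, 0.4, -1.4]
finger_gap: 0.0428
```

Request:
carry_out(
  targets=[
    [[10, 20, 0, 0, 0, 0, 36], [24, 47, 0, 0, 0, 0, 36], [40, 77, 0, 0, 0, 0, 36], [55, 107, 0, 0, 0, 0, 36], [71, 137, 0, 0, 0, 0, 36], [87, 167, 0, 0, 0, 0, 36], [101, 195, 0, 0, 0, 0, 36], [109.5, 213, 0, 0, 0, 0, 36]],
  ],
)

```text
time: 14.22
tool_pos: [0.5717, -0.0294, 0.3304]
eef_rot: [-0.001, 0.643, 0.766, 0.001]
ft_force: [0.1, 0.4, -1.3]
finger_gap: 0.0425
```

Request:
carry_out(
  targets=[
    [[0, 0, 0, 0, 0, 0, 36], [0, 0, 0, 0, 0, 0, 36], [0, 0, 0, 0, 0, 0, 36]],
  ],
)

```text
time: 14.47
tool_pos: [0.5701, -0.0345, 0.3305]
eef_rot: [-0.001, 0.645, 0.765, -0.002]
ft_force: [-0.4, 0.3, -1.2]
finger_gap: 0.0431
```

Run:
```python
from h import *
s=manip.observe(); print(s['tool_pos'],rot(s['eef_rot']).round(4).tolist(),s['ft_force'])
c=snap('wrist','wrist9');snap('scene','scene9'); print(proj(c,(.571,-.033,.008)))
```

```text
[ 0.57013082 -0.03450356  0.33045511] [[-0.1691, 0.9856, -0.0035], [0.9856, 0.1691, -0.0016], [-0.001, -0.0037, -1.0]] [-0.39192404  0.34788124 -1.24492802]
[263.85403665 176.48454562]
```

View pics/wrist9.png

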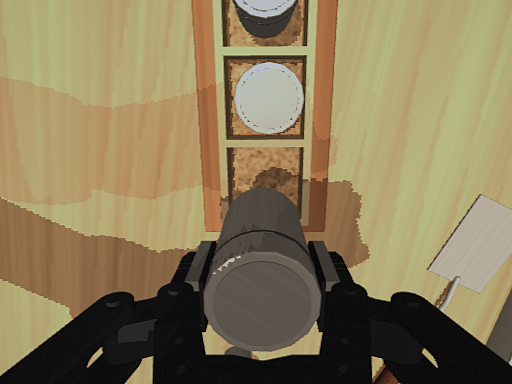

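View pics/scene9.png

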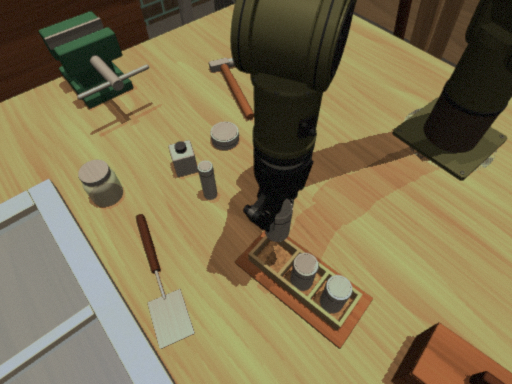

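The held tin hangs upright, and the pocket floor's predicted centre (264,176) sits within about 1–2 mm of the visible walls (230–303). I lower it.

Request:
carry_out(
  targets=[
    [[0.5, 1, 0, 0, 0, 0, 36], [0.5, 1, -20, 0, 0, 0, 36], [0.5, 1, -40, 0, 0, 0, 36], [0.5, 1, -60, 0, 0, 0, 36], [0.5, 1, -70, 0, 0, 0, 36], [0.5, 1, -70, 0, 0, 0, 36], [0.5, 1, -70, 0, 0, 0, 36]],
  ],
)

```text
time: 15.15
tool_pos: [0.5715, -0.0328, 0.2619]
eef_rot: [-0.0, 0.645, 0.765, -0.0]
ft_force: [0.4, -0.1, -0.1]
finger_gap: 0.043
```

Run:
```python
from h import *
s=manip.observe(); print(s['tool_pos'],rot(s['eef_rot']).round(4).tolist(),s['ft_force'])
c=snap('wrist','wrist10');d=read_camera('scene')
cv2.imwrite('pics/cs10.png',cv2.resize(d['image'][200:350,220:380],None,fx=4,fy=4,interpolation=cv2.INTER_CUBIC))
```

```text
[ 0.57145362 -0.03280131  0.26190341] [[-0.1691, 0.9856, -0.0005], [0.9856, 0.1691, -0.0001], [0.0, -0.0005, -1.0]] [ 0.36188624 -0.09109722 -0.13341721]
```

View pics/wrist10.png

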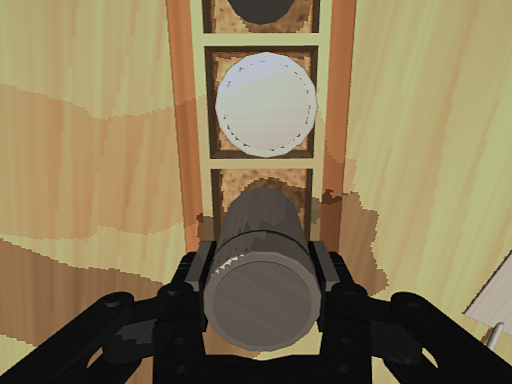

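View pics/cs10.png

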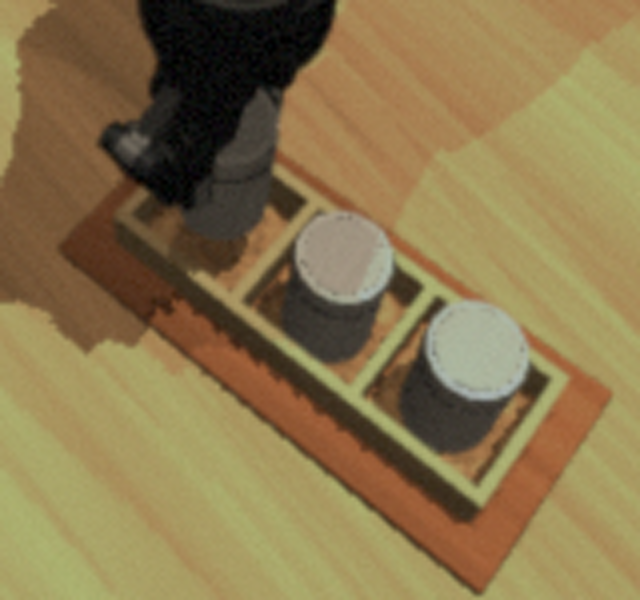

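Request:
carry_out(
  targets=[
    [[0, 0, -10, 0, 0, 0, 36], [0, 0, -20, 0, 0, 0, 36], [0, 0, -28, 0, 0, 0, 36], [0, 0, -34, 0, 0, 0, 36], [0, 0, -38, 0, 0, 0, 36], [0, 0, -38, 0, 0, 0, 36], [0, 0, -38, 0, 0, 0, 36]],
  ],
)

```text
time: 15.83
tool_pos: [0.5714, -0.0323, 0.2236]
eef_rot: [-0.0, 0.644, 0.765, -0.0]
ft_force: [-0.7, 0.3, -0.5]
finger_gap: 0.0429
```

Request:
carry_out(
  targets=[
    [[0, 0, -1, 0, 0, 0, 36], [0, 0, -2, 0, 0, 0, 36], [0, 0, -2, 0, 0, 0, 36], [0, 0, -2, 0, 0, 0, 36]],
  ],
)

```text
time: 16.17
tool_pos: [0.5715, -0.0325, 0.2221]
eef_rot: [0.0, 0.644, 0.765, 0.0]
ft_force: [-1.4, 0.1, -1.1]
finger_gap: 0.0426
```

Request:
carry_out(
  targets=[
    [[0, 0, -0.5, 0, 0, 0, 36], [0, 0, -1, 0, 0, 0, 36], [0, 0, -1, 0, 0, 0, 36], [0, 0, -1, 0, 0, 0, 36]],
  ],
)

```text
time: 16.5
tool_pos: [0.5715, -0.0324, 0.2209]
eef_rot: [0.0, 0.644, 0.765, 0.0]
ft_force: [-0.2, 1.0, -1.3]
finger_gap: 0.0428
```

Request:
carry_out(
  targets=[
    [[0, 0, -0.4, 0, 0, 0, 36], [0, 0, -0.4, 0, 0, 0, 36], [0, 0, -0.4, 0, 0, 0, 36]],
  ],
)

```text
time: 16.75
tool_pos: [0.5715, -0.0324, 0.2209]
eef_rot: [0.0, 0.644, 0.765, 0.0]
ft_force: [-1.5, -0.4, 3.4]
finger_gap: 0.0428
```

Request:
carry_out(
  targets=[
    [[0, 0, -0.4, 0, 0, 0, 36], [0, 0, -0.4, 0, 0, 0, 36], [0, 0, -0.4, 0, 0, 0, 36]],
  ],
)

```text
time: 17.0
tool_pos: [0.5714, -0.0324, 0.2208]
eef_rot: [0.0, 0.644, 0.765, 0.0]
ft_force: [-2.7, -1.0, 8.6]
finger_gap: 0.0429
```

The tin is firmly on the floor: force rises to 8.6 N with no further descent, at z = 0.2208 as expected. I release.

Request:
carry_out(
  targets=[
    [[0, 0, 0, 0, 0, 0, 48], [0, 0, 0, 0, 0, 0, 55], [0, 0, 0, 0, 0, 0, 62], [0, 0, 0, 0, 0, 0, 70], [0, 0, 0, 0, 0, 0, 70], [0, 0, 0, 0, 0, 0, 70], [0, 0, 0, 0, 0, 0, 70]],
  ],
)

```text
time: 17.58
tool_pos: [0.5715, -0.0324, 0.22]
eef_rot: [-0.0, 0.644, 0.765, 0.0]
ft_force: [-0.2, 0.5, 0.1]
finger_gap: 0.0699
```

Request:
carry_out(
  targets=[
    [[0, 0, 8, 0, 0, 0, 70], [0, 0, 25, 0, 0, 0, 70], [0, 0, 55, 0, 0, 0, 70], [0, 0, 90, 0, 0, 0, 70], [0, 0, 125, 0, 0, 0, 70], [0, 0, 160, 0, 0, 0, 70], [0, 0, 180, 0, 0, 0, 70], [0, 0, 180, 0, 0, 0, 70]],
  ],
)

```text
time: 18.25
tool_pos: [0.5727, -0.0319, 0.4057]
eef_rot: [0.004, 0.644, 0.765, 0.003]
ft_force: [0.2, 1.1, 0.3]
finger_gap: 0.0698
```

Request:
carry_out(
  targets=[
    [[-10, -35, 0, 0, 0, 0, 70], [-20, -70, 0, 0, 0, 0, 70], [-30, -105, 0, 0, 0, 0, 70], [-40, -140, 0, 0, 0, 0, 70], [-50, -175, 0, 0, 0, 0, 70], [-50, -200, 0, 0, 0, 0, 70], [-50, -200, 0, 0, 0, 0, 70], [-50, -200, 0, 0, 0, 0, 70]],
  ],
)

```text
time: 18.92
tool_pos: [0.5206, -0.2343, 0.3996]
eef_rot: [-0.0, 0.646, 0.763, -0.0]
ft_force: [-0.1, 0.8, 0.8]
finger_gap: 0.0699
```

Run:
```python
from h import *
s=manip.observe(); print(s['tool_pos'],s['ft_force'],s['finger_gap'])
snap('scene','scene11');t=snap('top','top11')
```

```text
[ 0.52063194 -0.2342908   0.39956086] [-0.12878408  0.75000074  0.79972569] 0.06989478271761236
```

View pics/scene11.png

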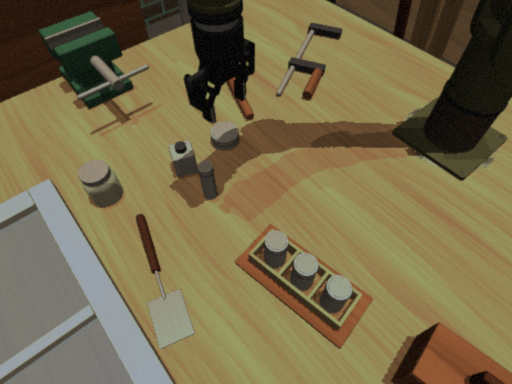

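View pics/top11.png

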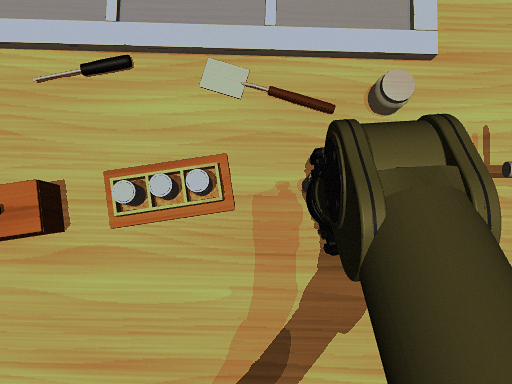

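Both views show the three tins upright and level in the box; the new one is at (198,181) in the top view and (276,248) in the scene view. The cover stands on the bench at the left (30,210), the other objects have not moved, and the arm is clear.

Request:
carry_out(
  targets=[
    [[0, 0, 0, 0, 0, 0, 70], [0, 0, 0, 0, 0, 0, 70], [0, 0, 0, 0, 0, 0, 70], [0, 0, 0, 0, 0, 0, 70]],
  ],
)

```text
time: 19.35
tool_pos: [0.5217, -0.2317, 0.4002]
eef_rot: [-0.0, 0.644, 0.765, 0.0]
ft_force: [-0.8, 0.7, -0.4]
finger_gap: 0.0697
```

```bash
python3 -c "
from h import *
print(manip.observe()['qd'].round(3) if hasattr(manip.observe()['qd'],'round') else manip.observe()['qd']); print(order.job_done())"
```

```text
[ 0.006 -0.     0.005 -0.001  0.     0.001  0.   ]
the job is handed in; nothing more can be done
None
```

The job is done and was handed in at about 19.4 s of the 64 s allowed.

- **Cover:** I lifted it straight off by its rail and stood it upright on the bare bench at about x 0.50, y 0.36. I let go only after contact showed in the wrist force.
- **Tin:** I lowered the 44 mm loose tin into the empty pocket, the right-hand one at about (0.571, -0.033). Before I let go, it was on the floor: 8.6 N with no further descent, at the expected height.

**Last checks:** The final scene and top pictures show three upright tins with level tops. The cover stands right way up, the other objects look unmoved, and the arm is clear and still. No check failed. The top and scene cameras disagreed by about 3.5 mm in x on the cover and box. I took values between the two, and the wrist camera agreed to about 2 mm.

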